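# Slide a winch thrust washer over the lip and press it home

### The job

The bronze thrust washer lies on the landing of the winch gear base. Slide it over the raised lip, in under the two keeper strips, so that it drops into the pocket; then press it straight down, gently but firmly with about 15 N, until its stiff seat has gone all the way down and bottoms hard. Never push on the washer or the base with more than 20 N, leave the bearing, gear and spindle beside it where they are, and finish with the gripper clear.

Things in the scene. Friction and masses are not known exactly. Their poses are not given: they have to be found in the camera images.
- gear_base: Fixed aluminium block on a round grey flange (230 mm across, 10 mm high, centred at x = -15 mm). Origin: at table height, mid-width, straight below the pocket-side edge of the lip; z up, x points along the slide direction from the landing over the lip into the pocket, y across.
- landing (a point): Middle of the flat landing's top, 34 mm above the table, 60.5 mm before the lip's pocket-side edge; the landing is 89 mm long (x) and 130 mm wide (y). Axes as the gear base.
- mouth (a point): Foot of the lip's ramp, mid-width, 34 mm above the table, 16 mm before the lip's pocket-side edge. Walls either side at y +-32 mm run from here along the pocket, 50 mm high; two lead-in strips, 48 mm high, flare back from it at 15 degrees to y +-39 mm at 28 mm before it. A washer not lined up wedges there. Axes as the gear base.
- lip (a point): Middle of the pocket-side edge of the lip's crest, 38 mm above the table. The crest is the top edge of a ramp: before it (along -x) the ramp falls 4 mm over 16 mm to the landing; beyond it a sheer drop into the pocket. Axes as the gear base.
- slot (a point): Middle of the slot between two flat steel keeper strips over the pocket, on their top (z 54 mm above the table, strips 4 mm thick, 49 mm long in x from 16 mm beyond the lip's edge). The slot is 46 mm wide: the washer cannot be lowered in flat, but shut fingers pass through. Axes as the gear base.
- home (a point): Middle of the pocket (63 mm long in x, 64 wide), 31.5 mm beyond the lip's edge, 10 mm below its crest. The floor, a dark seat plate, slides stiffly down (6 N, no spring, stays put) by an unmeasured 3 to 5 mm onto a hard stop. Unmeasured shims set the stop: 7.5 to 12.5 mm below the crest. The washer's underside ends there.
- washer: Flat bronze ring: 60 mm outside diameter, 16 mm bore, 6 mm thick, 0.11 kg nominal, plain on both faces. Origin: centre of its underside, z up through it. Starts lying flat on the landing. It may lie up to 3 mm off the pocket's middle when in the pocket. Dropped in, its underside is 2.5 to 9.5 mm below the lip's crest; pressed home, 7.5 to 12.5 mm.
- bearing: Bystander: open dark roller-bearing cage, ring 56 mm across, 24 mm high, standing flat on the table beside the base. Origin: centre of its underside.
- gear: Bystander: small bronze gear with a hub, 50 mm across, 32 mm high, on the table beside the base. Origin: centre of its underside.
- spindle: Bystander: stepped steel spindle lying along its x axis, about 111 mm long, 24 mm high, on the table beside the base. Origin: on its underside, 55 mm from either end.
Not all that is in view belongs to the job. There is more than one size of the washer; the one meant has the size given above. Of the things shaped like the gear_base, the aluminium one is meant.

How it is judged:
By the outcome, as a careful person would: the job done as asked, in the order asked, and still so for the second after the job is handed in, with the robot touching nothing.
It also fails if it takes over 70 s, if anything falls off the work surface, if the arm or the gripper's body presses on something with over 40 N, if the wrist force passes 120 N, or if a joint passes its speed limit or range.

### The arm

A 6-joint arm with a two-finger parallel gripper is mounted at the origin on the work surface. World frame = base frame: x ahead of the robot, y to its left, z up, the work surface at z = 0. Lengths are in m, angles in degrees, forces in N, time in s.
With the tool pointing down it reaches from about 0.275 to 0.975 m from the base axis. Payload 8.4 kg.
Tool frame: the origin (TCP) lies at the very end of the fingers, on their centre line; the grasp point (between the pads) lies 19 mm behind it; z points along the fingers, y is the line along which they close (so a half turn about z gives the same grasp; the last joint's range is limited). The gripper opens to 92 mm and grips with 3 to 60 N. Pads are 20 mm wide; open, the fingers measure 128 mm over their backs; the gripper's body (75 mm by 189 mm) begins 69 mm behind the grasp point.
Start: joints at [-70.898, 20.225, 93.587, -0, 66.188, -0.138], TCP at [0.206, -0.59, 0.215] pointing down, gripper open.
Joint ranges: [-150.9, 150.9], [-52.94, 120.26], [3.33, 152.33], [-74.26, 254.26], [0, 154.13], [-172.89, 172.89]. Speed limits (degrees/s): [127.2, 127.2, 159.86, 180, 180, 180].

### API

Orientations are given as a 3x3 rotation matrix whose columns are the frame's x, y, z axes.
In Python, from cell import * gives the robot as it stands. Calls block until the motion is done:
- move_to(position, orientation): joint-space move of the TCP to a pose.
- servo_line(position, rotation=None, velocity=0.15, max_force=None): straight line of the TCP; rotation=None keeps the orientation; velocity is the mean speed in m/s. With max_force (N) it stops when the force on the tool has changed by that much, and returns True; else False.
- set_joints(angles): joint-space move.
- move_gripper(opening, f_grip=None): finger opening in m; f_grip is the grip in N (None keeps the last); returns when the fingers have stopped.
- pause(seconds).
- solve_ik(position, orientation): joint angles nearest the present ones, or None.
- get_obs(): the state.
- snapshot(name): name is "side" or "top"; returns the picture (384x512x3 uint8, blue, green, red); there is no depth.
- get_calibration(name): a dict with "intrinsics" (3x3 intrinsics, pixels), "rvec" (rotation vector, rad) and "tvec" (3), from world to camera coordinates, as OpenCV has them. Camera axes: x right, y down, z forward; pixel columns grow to the right and rows downward; lengths in m; the calibration is good to about 2 mm. A picture is of the moment at which its call begins. get_calibration takes no time and is no camera call.
A pose or a line that the arm cannot do raises IKError and nothing moves.
- sign_off(): hands the job in; it is judged then, once.
The state is a dict: "t": time; "q": joint angles; "qvel": joint speeds; "joint_efforts": joint torques, N m; "ee_pos": TCP position; "eef_rot": TCP orientation; "force": force on the tool from outside, world axes, zero at the start; "ft_torque": the same for the moment, N m; "grip_width": finger opening in m; "grip_force": force on a finger pad.
Only numpy, scipy, OpenCV 4.12 (cv2) and the standard library are available. Lean on these libraries where they do the work, as an engineer would, in place of code of your own. Each camera call takes 0.05 s, during which the arm holds its last target. There are 200 camera calls.

## Working session

There is one attempt and no reset: what is moved stays moved. The work goes in short steps, each a Python script; the robot and the scene stay as the last script left them, time stands still between calls to the robot, and variables do not carry over. Pictures are saved under pics/ and viewed, at most 10 in all, crops included, and the job is handed in when it is done.

```bash
ls; mkdir -p pics; python3 - <<'E'
from cell import *
import cv2
for n in("side","top"):
    cv2.imwrite(f"pics/{n}0.png",cv2.resize(snapshot(n),(800,600),interpolation=cv2.INTER_CUBIC))
    print(n,get_calibration(n))
print(get_obs())
E
```

```text
pics
side {'intrinsics': array([[484.41215523,   0.        , 247.61827055],
       [  0.        , 484.41215523, 194.62942522],
       [  0.        ,   0.        ,   1.        ]]), 'rvec': array([ 0.47139414, -2.75496132,  1.1075022 ]), 'tvec': array([0.49468195, 0.23214116, 1.32146145])}
top {'intrinsics': array([[469.1152651 ,   0.        , 249.56956461],
       [  0.        , 469.1152651 , 195.41282671],
       [  0.        ,   0.        ,   1.        ]]), 'rvec': array([ 2.22947826, -1.93736803,  0.24273318]), 'tvec': array([-0.11008744,  0.54663616,  1.09759912])}
{'t': 0.1, 'q': array([-7.08967775e+01,  2.02589870e+01,  9.36235217e+01, -1.05632910e-03,
        6.61899179e+01, -1.37443713e-01]), 'qvel': array([-0.05382206, -0.04645822, -0.17450585,  0.06846676,  0.07100793,
        0.00838493]), 'joint_efforts': array([-1.23460610e-03, -5.94908273e+01, -3.34931517e+01,  6.98224409e-02,
        1.83219445e-02, -4.59423245e-05]), 'ee_pos': array([ 0.20580905, -0.58966816,  0.21394333]), 'eef_rot': array([[ 9.44140257e-01,  3.29543610e-01, -4.29635781e-04],
       [ 3.29543889e-01, -9.44139508e-01,  1.18894931e-03],
       [-1.38254673e-05, -1.26411875e-03, -9.99999201e-01]]), 'force': array([-0.2833213 , -0.45849685, -0.68231025]), 'ft_torque': array([ 0.04495668, -0.00357454, -0.04286906]), 'grip_force': 0.0, 'grip_width': 0.09208216750028363}
```

View pics/top0.png

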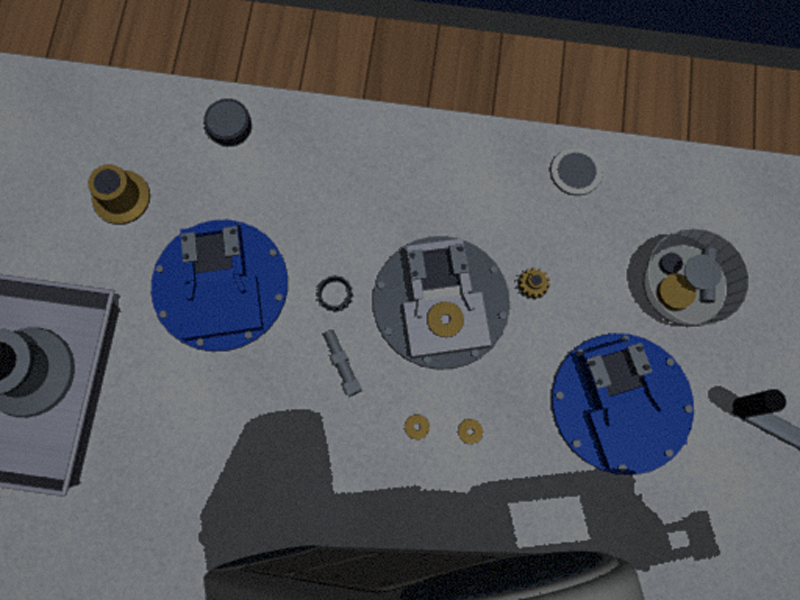

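View pics/side0.png

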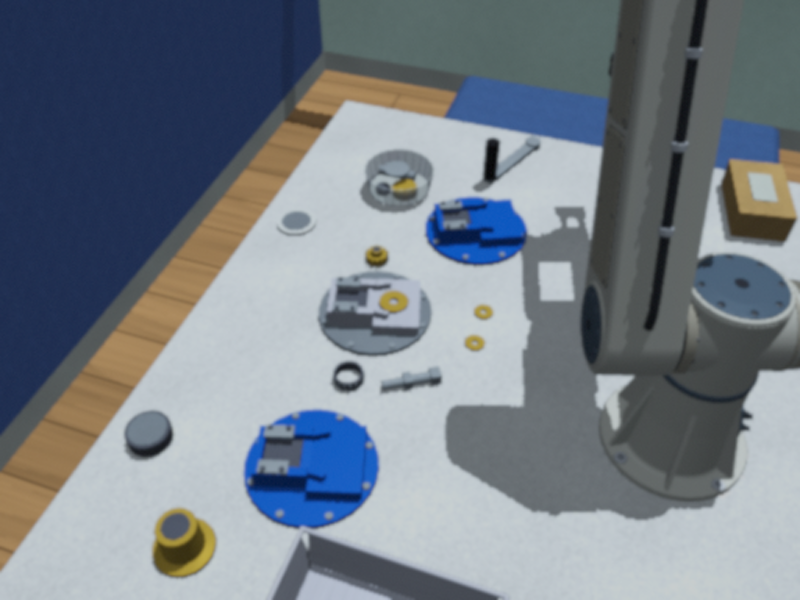

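Top view: the candidates for the washer are a ring at (445,319) on the grey base's landing (about 36 px), two smaller loose rings at (417,427) and (470,431) (about 25 px), and a disc in the tub at (677,292). The bases are grey at (440,302) and blue at (220,285) and (622,403). The grey base and the ring on its landing fit the description. I'll confirm this in a crop rectified to the landing plane.

```bash
cat > h.py <<'E'
from cell import *
import numpy as np, cv2
def cam(n):
    c=get_calibration(n);R=cv2.Rodrigues(c["rvec"])[0];return c["intrinsics"],R,c["tvec"].ravel()
def ray(n,uv,z):
    K,R,t=cam(n);d=R.T@np.linalg.inv(K)@np.array([uv[0],uv[1],1.]);o=-R.T@t
    return o+d*(z-o[2])/d[2]
def proj(n,P):
    K,R,t=cam(n);p=K@(R@np.asarray(P,float)+t);return p[:2]/p[2]
def rect(n,img,c,z,half=.13,s=600,yaw=0):
    # pixel (i right, j down) <-> base-aligned: right=-y', down=-x'
    a=np.array([np.cos(yaw),np.sin(yaw)]);b=np.array([-a[1],a[0]])
    src=np.float32([[0,0],[s,0],[s,s],[0,s]]);w=[]
    for u,v in src:
        p=np.array(c[:2])+a*(half-2*half*v/s)+b*(half-2*half*u/s);w.append(proj(n,[*p,z]))
    return cv2.warpPerspective(img,cv2.getPerspectiveTransform(np.float32(w),src),(s,s),flags=cv2.INTER_CUBIC)
E
python3 - <<'E'
from h import *
im=snapshot("top");cv2.imwrite("pics/top_raw.png",im)
k=.64
for nm,uv,z in(("washer",(445,319),.04),("flange",(440,302),.01),("s1",(417,427),.005),("bear",(334,293),.02),("gear",(533,283),.02),("sp",(342,362),.012)):
    print(nm,ray("top",np.array(uv)*k,z).round(4))
c=ray("top",np.array((442,300))*k,.034)
print(c)
cv2.imwrite("pics/rect.png",rect("top",im,c,.034))
E
```

```text
washer [ 0.5531 -0.1234  0.04  ]
flange [ 0.588  -0.1132  0.01  ]
s1 [ 0.3781 -0.1021  0.005 ]
bear [0.576  0.0635 0.02  ]
gear [ 0.6396 -0.2625  0.02  ]
sp [0.4647 0.0331 0.012 ]
[ 0.58556027 -0.11501216  0.034     ]
```

View pics/rect.png

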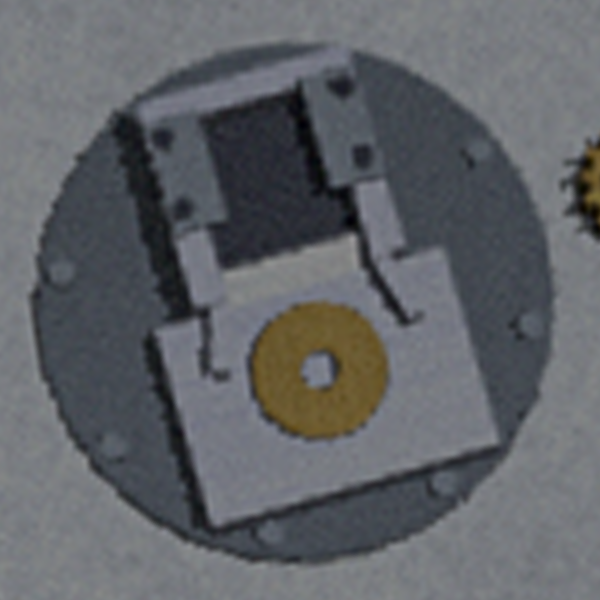

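The rectified view confirms the target. The ring on the aluminium base measures 138 px × 0.433 mm = 60 mm, centred at rect px (319,370). The landing corners are near (210,530) and (500,440), so the yaw is about 16°. Next I'll fit the poses with an edge model.

```bash
cat > fit.py <<'E'
from h import *
from scipy.optimize import minimize
from scipy.ndimage import map_coordinates
def P(n,X):
    c=get_calibration(n);return cv2.projectPoints(np.float64(X),c["rvec"],c["tvec"],c["intrinsics"],None)[0][:,0]
def samp(ch,n,X): 
    p=P(n,X);return map_coordinates(ch,[p[:,1],p[:,0]],order=1)
def circle(r,z,c=0,m=120):
    a=np.linspace(0,2*np.pi,m);N=np.c_[np.cos(a),np.sin(a),0*a];return N*r+[c,0,z],N
def seg(a,b,n,m=40):
    return np.linspace(a,b,m),np.tile(n,(m,1))
def tf(X,p):
    c,s=np.cos(p[2]),np.sin(p[2]);return X@np.array([[c,s,0],[-s,c,0],[0,0,1]])+[p[0],p[1],0]
L=.034
BASE=[seg([-.105,-.06,L],[-.105,.06,L],[-1.,0,0]),seg([-.1,.065,L],[-.03,.065,L],[0,1.,0]),seg([-.1,-.065,L],[-.03,-.065,L],[0,-1.,0]),
 seg([0,-.03,.038],[0,.03,.038],[1.,0,0]),circle(.115,.01,-.015)]
def fit(n,ch,edges,p0,sg,d=.0015):
    # sg: sign so inside brighter -> + ; 0 -> abs
    out=None
    for d in (.004,.002):
        def f(p):
            t=0
            for (X,N),w in zip(edges,sg):
                g=samp(ch,n,tf(X-N*d,p))-samp(ch,n,tf(X+N*d,p))
                t+=(w*g.mean() if w else np.abs(g).mean())
            return -t
        s0=np.array(p0);sim=np.vstack([s0]+[s0+e for e in np.diag([.004,.004,.05])])
        r=minimize(f,s0,method="Nelder-Mead",options=dict(initial_simplex=sim,xatol=1e-5,fatol=1e-4));p0=r.x
    return r.x,-r.fun
E
python3 - <<'E'
from fit import *
p0=[.605,-.108,np.radians(16)]
for n in("top","side"):
    im=np.mean([snapshot(n).astype(float) for _ in range(4)],0)
    g=cv2.GaussianBlur(im.mean(2),(0,0),.7);sat=cv2.GaussianBlur(im[:,:,2]-im[:,:,0],(0,0),.7)
    fl,_=fit(n,g,BASE[4:],[*p0[:2],p0[2]],[-1.]) 
    b,s=fit(n,g,BASE,p0,[1,1,1,1,-.7] if n=="top" else [1,1,1,1,-.7])
    print(n,"base",b.round(4),np.degrees(b[2]),s)
    fc=tf(np.array([[-.015,0,0]]),fl)[0];print(" flange c alone",fc.round(4),"from base",tf(np.array([[-.015,0,0]]),b)[0].round(4))
    w,s=fit(n,sat,[circle(.03,.04),circle(.008,.04)],[.553,-.123,0],[1,-1])
    c,q=np.cos(b[2]),np.sin(b[2]);d=w[:2]-b[:2]
    print(" washer",w[:2].round(4),s,"in base",(c*d[0]+q*d[1]).round(4),(-q*d[0]+c*d[1]).round(4))
    v=im.copy()
    for X,N in BASE+[circle(.1e-3,.028,.0315),seg([-.016,.032,.05],[.06,.032,.05],[0,1,0]),seg([.016,-.023,.054],[.065,-.023,.054],[0,1,0]),seg([.016,.023,.054],[.065,.023,.054],[0,1,0])]:
        for u in P(n,tf(X,b)): cv2.circle(v,(int(u[0]*16),int(u[1]*16)),4,(0,0,255),-1,shift=4)
    cx,cy=P(n,[[*b[:2],.03]])[0].astype(int)
    cv2.imwrite(f"pics/fit_{n}.png",cv2.resize(v[cy-60:cy+60,cx-60:cx+60],(400,400)))
a,b=[cv2.imread(f"pics/fit_{n}.png") for n in("top","side")];cv2.imwrite("pics/fit.png",np.hstack([a,b]))
E
```

```text
top base [ 0.6058 -0.1094  0.2888] 16.5472691104209 210.5778214765342
 flange c alone [ 0.5903 -0.1131  0.    ] from base [ 0.5914 -0.1137  0.    ]Traceback (most recent call last):
  File "<stdin>", line 10, in <module>
  File "fit.py", line 28, in fit
    r=minimize(f,s0,method="Nelder-Mead",options=dict(initial_simplex=sim,xatol=1e-5,fatol=1e-4));p0=r.x
    res = _minimize_neldermead(fun, x0, args, callback, bounds=bounds,
                               **options)
    fxc = func(xc)
    fx = function(np.copy(x), *(wrapper_args + args))
  File "fit.py", line 24, in f
    g=samp(ch,n,tf(X-N*d,p))-samp(ch,n,tf(X+N*d,p))
                             ~~~~^^^^^^^^^^^^^^^^^^
  File "fit.py", line 7, in samp
    p=P(n,X);return map_coordinates(ch,[p[:,1],p[:,0]],order=1)
  File "fit.py", line 5, in P
    c=get_calibration(n);return cv2.projectPoints(np.float64(X),c["rvec"],c["tvec"],c["intrinsics"],None)[0][:,0]
ValueError: time passes only in moves, steps and waits
```

```bash
sed -i 's/^import numpy as np, cv2/import numpy as np, cv2\nimport cell\n_C={n:cell.get_calibration(n) for n in("top","side")}\nget_calibration=_C.__getitem__/' h.py
python3 - <<'E'
from fit import *
p0=[.6058,-.1094,.2888]
for n in("top","side"):
    im=np.mean([snapshot(n).astype(float) for _ in range(3)],0)
    g=cv2.GaussianBlur(im.mean(2),(0,0),.7);sat=cv2.GaussianBlur(im[:,:,2]-im[:,:,0],(0,0),.7)
    b,s=fit(n,g,BASE,p0,[1,1,1,1,-.7])
    print(n,"base",b.round(4),np.degrees(b[2]),s)
    w,s=fit(n,sat,[circle(.03,.04),circle(.008,.04)],[.553,-.123,0],[1,-1])
    c,q=np.cos(b[2]),np.sin(b[2]);d=w[:2]-b[:2]
    print(" washer",w[:2].round(4),s,"in base",(c*d[0]+q*d[1]).round(4),(-q*d[0]+c*d[1]).round(4))
    v=im.copy()
    for X,N in BASE+[circle(.1e-3,.028,.0315),seg([-.016,.032,.05],[.06,.032,.05],[0,1,0]),seg([.016,-.023,.054],[.065,-.023,.054],[0,1,0]),seg([.016,.023,.054],[.065,.023,.054],[0,1,0])]:
        for u in P(n,tf(X,b)): cv2.circle(v,(int(u[0]*16),int(u[1]*16)),4,(0,0,255),-1,shift=4)
    cx,cy=P(n,[[*b[:2],.03]])[0].astype(int)
    cv2.imwrite(f"pics/fit_{n}.png",cv2.resize(v[cy-60:cy+60,cx-60:cx+60],(400,400)))
a,b=[cv2.imread(f"pics/fit_{n}.png") for n in("top","side")];cv2.imwrite("pics/fit.png",np.hstack([a,b]))
b=np.array([.6058,-.1094,.2888]);
q=None
for dy in (0,np.pi/2,-np.pi/2,np.pi):
    for x in(-.13,.0315):
        y=b[2]+dy;R=np.array([[np.cos(y),np.sin(y),0],[np.sin(y),-np.cos(y),0],[0,0,-1.]])
        s=solve_ik([*tf(np.array([[x,0,0]]),b)[0][:2],.1],R);print(dy,x,None if s is None else np.round(s,1))
E
```

```text
top base [ 0.6058 -0.1094  0.2887] 16.539253851037092 210.24480881664056
 washer [ 0.554  -0.1231] 90.82613064576418 in base -0.0535 0.0016
side base [ 0.6056 -0.1037  0.2909] 16.667812021935216 101.87140424997708
 washer [ 0.5541 -0.1181] 79.82695280377162 in base -0.0535 0.001
0 -0.13 [-17.1  18.  114.1  -0.   47.9  56.4]
0 0.0315 [-9.1 28.8 96.4 -0.  54.8 64.3]
1.5707963267948966 -0.13 [-17.1  18.  114.1  -0.   47.9 -33.6]
1.5707963267948966 0.0315 [ -9.1  28.8  96.4  -0.   54.8 -25.7]
-1.5707963267948966 -0.13 [-17.1  18.  114.1  -0.   47.9 146.4]
-1.5707963267948966 0.0315 [ -9.1  28.8  96.4  -0.   54.8 154.3]
3.141592653589793 -0.13 [ -17.1   18.   114.1   -0.    47.9 -123.6]
3.141592653589793 0.0315 [  -9.1   28.8   96.4   -0.    54.8 -115.7][ WARN:0@3.182] global loadsave.cpp:1063 imwrite_ Unsupported depth image for selected encoder is fallbacked to CV_8U.
```

View pics/fit.png

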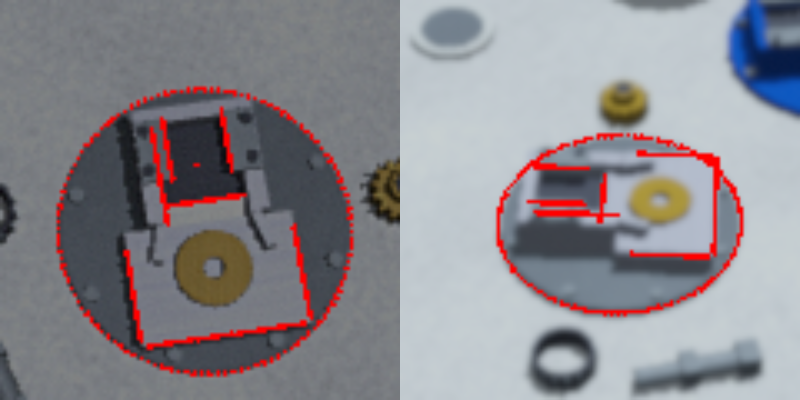

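The two views agree on the shape and yaw (16.6°), but their calibrations differ by about 5 mm in y. Washer in the base frame: (-53.5, +1.3) mm. I'll settle the offset by softly closing on the washer, which centres it in the tool.

```bash
cat >> h.py <<'E'
B=np.array([.6057,-.1066,.2895])
def W(x,y,z,b=None):
    b=B if b is None else b
    c,s=np.cos(b[2]),np.sin(b[2]);return np.array([b[0]+c*x-s*y,b[1]+s*x+c*y,z])
def toB(p,b=None):
    b=B if b is None else b
    c,s=np.cos(b[2]),np.sin(b[2]);d=np.array(p[:2])-b[:2];return np.array([c*d[0]+s*d[1],-s*d[0]+c*d[1],p[2]])*1e3
def Rt(dy=0):
    y=B[2]+dy;return np.array([[np.cos(y),np.sin(y),0],[np.sin(y),-np.cos(y),0],[0,0,-1.]])
def st(tag):
    o=get_obs();f=o["force"];c,s=np.cos(B[2]),np.sin(B[2])
    print(tag,"t%.2f"%o["t"],"tcp_base",toB(o["ee_pos"]).round(2),"F_base",np.round([c*f[0]+s*f[1],-s*f[0]+c*f[1],f[2]],2),"w%.4f gf%.1f"%(o["grip_width"],o["grip_force"]),flush=True);return o
E
python3 - <<'E'
from fit import *
move_to(W(-.0595,.0012,.12),Rt());st("above")
servo_line(W(-.0595,.0012,.055),velocity=.1)
print(servo_line(W(-.0595,.0012,.037),velocity=.03,max_force=4));st("down")
move_gripper(.064);st("near")
move_gripper(.055,3);o=st("closed")
for n in("top","side"):
    im=np.mean([snapshot(n).astype(float) for _ in range(3)],0)
    cx,cy=P(n,[W(-.02,0,.03)])[0].astype(int)
    cv2.imwrite(f"pics/g_{n}.png",cv2.resize(im[cy-60:cy+60,cx-60:cx+60].astype(np.uint8),(400,400)))
    sat=cv2.GaussianBlur(im[:,:,2]-im[:,:,0],(0,0),.7)
    w,s=fit(n,sat,[circle(.03,.04)],[.554,-.12,0],[1]);print(n,w,s,toB([*w[:2],0]))
a,b=[cv2.imread(f"pics/g_{n}.png") for n in("top","side")];cv2.imwrite("pics/g.png",np.hstack([a,b]))
E
```

```text
above t2.76 tcp_base [-59.68   0.42 120.18] F_base [1.03 0.64 0.78] w0.0921 gf0.0
False
down t4.31 tcp_base [-59.49   1.19  36.96] F_base [-0.34 -0.93  0.18] w0.0920 gf0.0
near t4.89 tcp_base [-59.49   1.19  37.02] F_base [-0.76  0.17 -0.12] w0.0640 gf0.0
closed t5.13 tcp_base [-59.45   1.16  37.03] F_base [-0.18 -0.15 -0.39] w0.0592 gf3.0
top [ 0.55487622 -0.10864491  0.03897242] 0.18674181211113947 [-49.29260263  12.54900255   0.        ]
side [ 0.55364175 -0.11800966  0.57833745] 15.611825437094675 [-53.14908789   3.92635878   0.        ]
```

View pics/g.png

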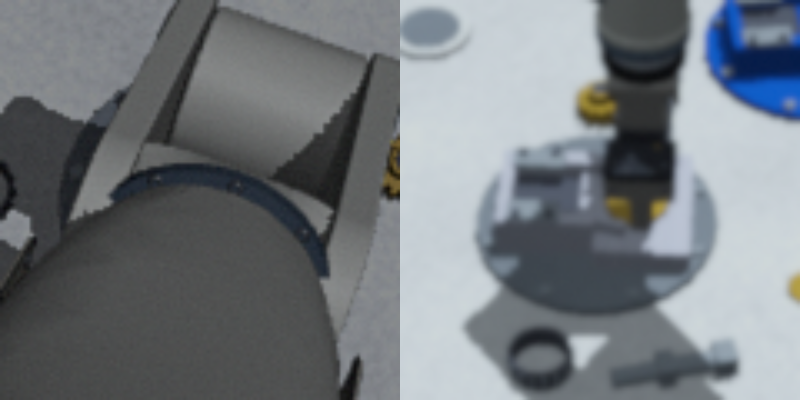

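Gripped: 59.2 mm at 3 N, so the washer is now centred on the tool's y. The top view is blocked by the arm. I'll back off and re-measure both to get the calibration offsets.

```bash
python3 - <<'E'
from fit import *
move_gripper(.075)
o=get_obs();p=o["ee_pos"]
servo_line([p[0],p[1],.13],velocity=.15)
q=get_obs()["q"].copy();q[0]-=42;set_joints(q);st("off")
for n in("top","side"):
    im=np.mean([snapshot(n).astype(float) for _ in range(3)],0);cv2.imwrite(f"pics/m_{n}.png",im.astype(np.uint8))
    g=cv2.GaussianBlur(im.mean(2),(0,0),.7);sat=cv2.GaussianBlur(im[:,:,2]-im[:,:,0],(0,0),.7)
    b,s=fit(n,g,BASE,[.6057,-.1066,.2895],[1,1,1,1,-.7])
    w,s2=fit(n,sat,[circle(.03,.04),circle(.008,.04)],[.554,-.12,0],[1,-1])
    print(n,b.round(4),s,w[:2].round(4),s2,"washer in own base",toB([*w[:2],0],b)[:2].round(2),"in B",toB([*w[:2],0])[:2].round(2))
E
```

```text
off t8.12 tcp_base [-368.12 -255.72  129.23] F_base [ 0.09 -0.46 -0.57] w0.0753 gf0.0
top [ 0.6058 -0.1094  0.2889] 224.07065047188706 [ 0.5537 -0.1216] 95.91695751023938 washer in own base [-53.42   3.15] in B [-54.15   0.46]
side [ 0.6056 -0.1037  0.2904] 103.25633605707091 [ 0.5533 -0.1171] 80.75617667039907 washer in own base [-53.93   2.15] in B [-53.23   4.93]
```

Taking the grip as truth, the base axis lies 1.65 mm further along -y than my average, which puts the washer at about y +2.8 mm. I'll grip it, drag it to mid-width, then go behind it with a 14 mm finger gap as a cradle and push.

```bash
sed -i 's/^B=.*/B=np.array([.6062,-.1082,.2890])/' h.py
cat >> h.py <<'E'
def sl(x,y,z,v,f=None):
    r=servo_line(W(x,y,z),velocity=v,max_force=f);st(f"line stop={r}");return r
E
python3 - <<'E'
from h import *
move_to(W(-.060,.0028,.10),Rt())
sl(-.060,.0028,.055,.1)
sl(-.060,.0028,.037,.04,4)
move_gripper(.055,4);st("grip")
sl(-.060,0,.037,.01,8)
move_gripper(.072);st("open")
sl(-.060,0,.06,.08)
sl(-.106,0,.06,.15)
move_gripper(.014)
sl(-.106,0,.0362,.06,4)
sl(-.070,0,.0362,.025,6)
E
```

```text
line stop=False t10.51 tcp_base [-60.04   2.5   55.03] F_base [-0.93 -0.41  0.71] w0.0750 gf0.0
line stop=False t11.11 tcp_base [-60.05   2.86  36.84] F_base [-0.42  0.69  0.03] w0.0751 gf0.0
grip t11.49 tcp_base [-59.87   2.76  37.16] F_base [0.22 0.32 0.96] w0.0590 gf3.9
line stop=False t11.93 tcp_base [-59.97  -0.12  37.1 ] F_base [0.22 1.06 2.65] w0.0591 gf4.0
open t12.32 tcp_base [-6.006e+01 -1.000e-02  3.691e+01] F_base [ 0.53  0.35 -0.32] w0.0719 gf0.0
line stop=False t12.76 tcp_base [-59.52  -0.27  60.86] F_base [ 0.31 -0.12 -0.27] w0.0719 gf0.0
line stop=False t13.22 tcp_base [-105.68   -0.28   60.09] F_base [1.33 0.14 0.6 ] w0.0720 gf0.0
line stop=True t14.65 tcp_base [-106.81    0.5    34.38] F_base [0.08 0.48 5.72] w0.0141 gf2.7
line stop=True t14.97 tcp_base [-106.79    0.53   34.4 ] F_base [-1.32 -0.47  4.13] w0.0142 gf2.7
```

```bash
python3 - <<'E'
from h import *
sl(-.106,0,.040,.02);pause(.2);st("settled")
sl(-.106,0,.0366,.01,4);pause(.1);st("s")
E
```

```text
line stop=False t15.40 tcp_base [-1.0596e+02  1.0000e-02  4.0000e+01] F_base [-0.9  -0.17  0.22] w0.0141 gf0.0
settled t15.60 tcp_base [-1.061e+02  7.000e-02  3.990e+01] F_base [ 0.06  0.3  -0.44] w0.0142 gf0.0
line stop=False t16.09 tcp_base [-1.0604e+02  3.0000e-02  3.6520e+01] F_base [-0.18  0.62 -0.32] w0.0134 gf0.0
s t16.19 tcp_base [-1.0596e+02 -4.0000e-02  3.6600e+01] F_base [ 0.02 -0.3  -0.16] w0.0141 gf0.0
```

```bash
python3 - <<'E'
from h import *
r=sl(-.080,0,.0366,.03,6)
r=r or sl(-.057,0,.0366,.02,7)
if not r: r=sl(-.036,0,.0370,.015,8)
im=snapshot("side");cx,cy=proj("side",W(-.02,0,.04)).astype(int)
cv2.imwrite("pics/push1.png",cv2.resize(im[cy-55:cy+55,cx-70:cx+70],(700,550),interpolation=cv2.INTER_CUBIC))
E
```

```text
line stop=False t17.21 tcp_base [-7.994e+01  1.000e-02  3.662e+01] F_base [0.59 0.48 0.02] w0.0145 gf0.1
line stop=False t18.51 tcp_base [-57.01  -0.    36.62] F_base [-0.48  0.65 -0.43] w0.0144 gf0.2
line stop=False t20.06 tcp_base [-3.604e+01 -2.000e-02  3.703e+01] F_base [-1.55  0.19  0.24] w0.0141 gf0.5
```

View pics/push1.png

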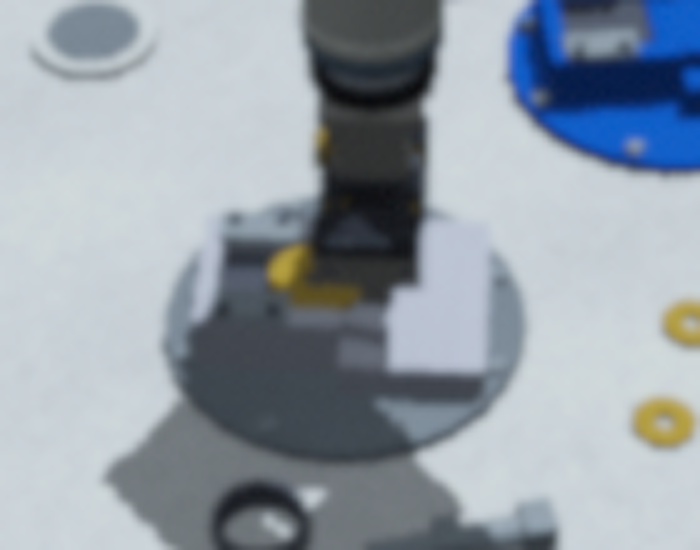

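The washer is entering the mouth between the walls, its bronze edge at px (310,275), and the push force is low. I'll carry on over the lip.

```bash
python3 - <<'E'
from h import *
r=sl(-.014,0,.0398,.015,8)
if not r: r=sl(-.0045,0,.0402,.01,7)
im=snapshot("side");cx,cy=proj("side",W(.02,0,.04)).astype(int)
cv2.imwrite("pics/push2.png",cv2.resize(im[cy-44:cy+44,cx-56:cx+56],(700,550),interpolation=cv2.INTER_CUBIC))
E
```

```text
line stop=False t21.73 tcp_base [-14.    -0.05  39.82] F_base [-0.27  0.68 -0.77] w0.0139 gf0.1
line stop=False t22.83 tcp_base [-4.55  0.   40.19] F_base [-0.53  1.21 -0.5 ] w0.0137 gf0.0
```

View pics/push2.png

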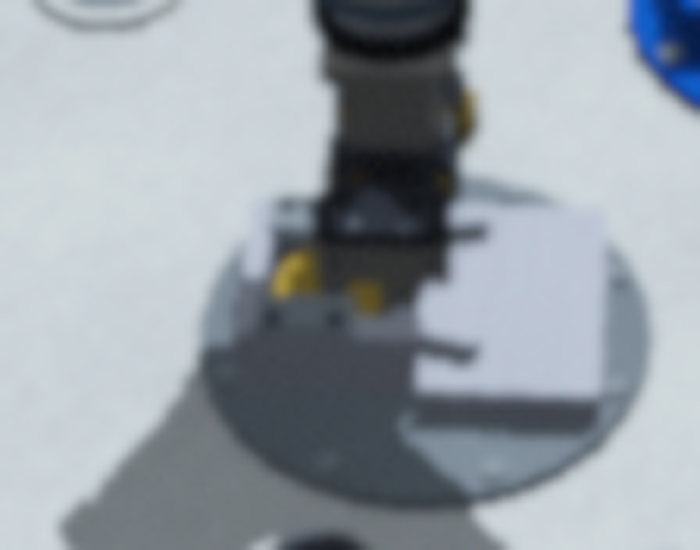

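The washer is under the keepers with no end-wall force. One short gentle extra push, then I'll retreat and look from above.

```bash
python3 - <<'E'
from fit import *
sl(-.0015,0,.0402,.01,5)
sl(-.010,0,.041,.05)
sl(-.010,0,.13,.2)
move_gripper(0)
q=get_obs()["q"].copy();q[0]-=35;set_joints(q);st("off")
ims=[]
for n in("top","side"):
    im=np.mean([snapshot(n).astype(float) for _ in range(3)],0)
    sat=cv2.GaussianBlur(im[:,:,2]-im[:,:,0],(0,0),.7)
    for z in (.032,.038):
        w,s=fit(n,sat,[circle(.008,z)],[*W(.0315,0,0)[:2],0],[-1]);print(n,z,toB([*w[:2],0])[:2].round(1),s)
    cx,cy=proj(n,W(.02,0,.04)).astype(int)
    ims.append(cv2.resize(im[cy-44:cy+44,cx-44:cx+44].astype(np.uint8),(400,400),interpolation=cv2.INTER_CUBIC))
cv2.imwrite("pics/in.png",np.hstack(ims))
E
```

```text
line stop=False t23.33 tcp_base [-1.480e+00  1.000e-02  4.018e+01] F_base [ 0.31  0.   -0.13] w0.0144 gf0.0
line stop=False t23.65 tcp_base [-1.052e+01  3.000e-02  4.102e+01] F_base [ 0.15 -0.54  0.05] w0.0140 gf0.0
line stop=False t24.24 tcp_base [-10.3    0.17 129.51] F_base [ 0.49  0.5  -1.05] w0.0138 gf0.0
off t25.98 tcp_base [-265.59 -258.99  129.16] F_base [ 0.06 -0.12 -0.25] w0.0005 gf0.0
top 0.032 [31.1 -2.1] 44.73155599598441
top 0.038 [29.4 -1.4] 44.81967037517707
side 0.032 [30.1 -0.2] 23.607650157386235
side 0.038 [29.4  5.6] 23.689038928896238
```

View pics/in.png

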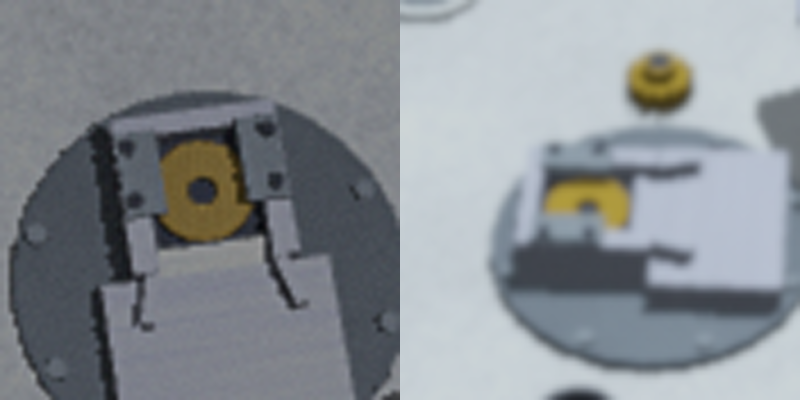

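The washer lies flat in the pocket under both keepers, with its bore at (203,190) in the top crop, near the pocket's middle. I'll now press with shut fingers turned 90°, which leaves 13 mm of slot clearance each side.

```bash
python3 - <<'E'
from h import *
move_to(W(.031,0,.12),Rt(np.pi/2));st("above")
sl(.031,0,.062,.1);pause(.2)
sl(.031,0,.046,.03,4);pause(.2);st("pre")
r=sl(.031,0,.041,.005,3)
r=r or sl(.031,0,.034,.005,3)
for i in range(3): pause(.15);st("contact")
E
```

```text
above t27.74 tcp_base [ 30.62  -0.53 119.96] F_base [0.48 0.92 0.03] w0.0003 gf0.0
line stop=False t28.48 tcp_base [31.19 -0.22 62.21] F_base [-0.02 -0.2  -0.02] w0.0007 gf0.0
line stop=False t29.36 tcp_base [3.096e+01 1.000e-02 4.590e+01] F_base [ 0.13 -0.98 -0.07] w0.0004 gf0.0
pre t29.56 tcp_base [31.14 -0.07 46.2 ] F_base [ 0.63  0.03 -0.42] w0.0006 gf0.0
line stop=False t30.71 tcp_base [ 3.102e+01 -1.000e-02  4.104e+01] F_base [-0.37  0.2   0.59] w0.0009 gf0.0
line stop=True t31.38 tcp_base [31.05  0.   38.69] F_base [-0.98 -1.13  4.54] w0.0004 gf2.1
contact t31.52 tcp_base [3.101e+01 2.000e-02 3.860e+01] F_base [0.67 0.63 4.65] w0.0008 gf2.2
contact t31.68 tcp_base [3.10e+01 1.00e-02 3.85e+01] F_base [ 1.5  -0.17  4.89] w0.0007 gf2.2
contact t31.82 tcp_base [3.100e+01 1.000e-02 3.843e+01] F_base [ 1.65 -0.89  4.39] w0.0003 gf2.3
```

```bash
cat > press.py <<'E'
from h import *
def fz(n=6):
    v=[]
    for _ in range(n): pause(.02);v.append(get_obs()["force"][2])
    return np.mean(v)
z=get_obs()["ee_pos"][2];log=[]
for i in range(40):
    f=fz();p=get_obs()["ee_pos"][2];log.append((round(z*1e3,2),round(p*1e3,2),round(f,1)))
    if f>14.3: break
    z-=.0004 if f<9 else .00015
    servo_line(W(.031,0,z),velocity=.006,max_force=max(17.5-f,2))
print(log)
st("end")
E
python3 press.py
```

```text
[(np.float64(38.43), np.float64(38.41), np.float64(4.4)), (np.float64(38.03), np.float64(38.0), np.float64(4.4)), (np.float64(37.63), np.float64(37.58), np.float64(3.8)), (np.float64(37.23), np.float64(37.22), np.float64(3.8)), (np.float64(36.83), np.float64(36.84), np.float64(4.1)), (np.float64(36.43), np.float64(36.42), np.float64(4.1)), (np.float64(36.03), np.float64(36.01), np.float64(4.0)), (np.float64(35.63), np.float64(35.59), np.float64(4.6)), (np.float64(35.23), np.float64(35.21), np.float64(4.1)), (np.float64(34.83), np.float64(34.8), np.float64(4.6)), (np.float64(34.43), np.float64(34.44), np.float64(4.5)), (np.float64(34.03), np.float64(34.07), np.float64(4.4)), (np.float64(33.63), np.float64(33.94), np.float64(7.5)), (np.float64(33.23), np.float64(33.86), np.float64(10.5)), (np.float64(33.08), np.float64(33.8), np.float64(11.5)), (np.float64(32.93), np.float64(33.79), np.float64(12.6)), (np.float64(32.78), np.float64(33.74), np.float64(13.8)), (np.float64(32.63), np.float64(33.69), np.float64(15.0))]
end t37.88 tcp_base [31.13 -0.06 33.69] F_base [-1.49  1.02 14.77] w0.0001 gf7.3
```

The seat slid 4.6 mm at about 4–5 N, then the force rose steeply to 15 N at a fixed height, so it has bottomed hard. The washer's underside is about 10 mm below the crest, within the stated range. I'll hold briefly, retreat and check.

```bash
python3 - <<'E'
from fit import *
pause(.5);st("hold")
sl(.031,0,.045,.03)
sl(.031,0,.14,.15)
q=get_obs()["q"].copy();q[0]-=35;set_joints(q);st("off")
ims=[]
for n in("top","side"):
    im=snapshot(n)
    cx,cy=proj(n,W(.0,0,.04)).astype(int)
    ims.append(cv2.resize(im[cy-55:cy+55,cx-55:cx+55],(400,400),interpolation=cv2.INTER_CUBIC))
cv2.imwrite("pics/end.png",np.hstack(ims))
E
```

```text
hold t38.38 tcp_base [31.12 -0.06 33.7 ] F_base [-1.56  0.   15.22] w0.0006 gf7.3
line stop=False t38.93 tcp_base [30.79  0.08 44.85] F_base [-0.3   0.45  0.05] w0.0004 gf0.0
line stop=False t39.72 tcp_base [ 30.45   0.28 139.2 ] F_base [ 0.95  0.36 -0.51] w0.0006 gf0.0
off t41.16 tcp_base [-232.05 -282.21  139.06] F_base [ 0.94 -0.45  0.24] w0.0006 gf0.0
```

View pics/end.png

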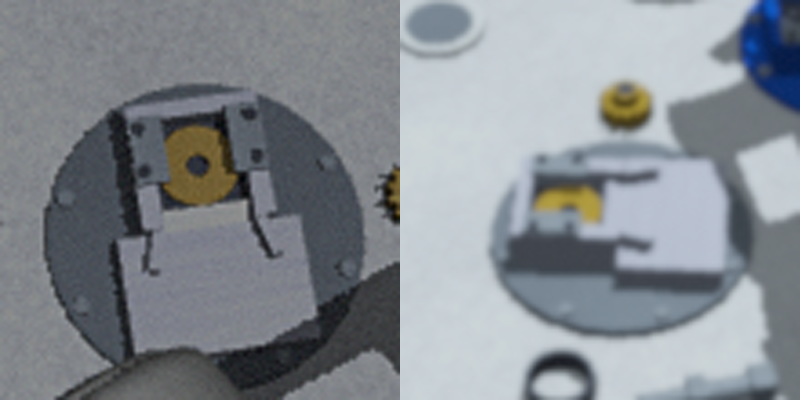

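The washer lies flat and deeper in the pocket (top crop, bore at (198,165)). The bystanders in view are where they were, and the gripper is clear.

```bash
python3 -c "
from cell import *
print(sign_off())"
```

```text
the job is handed in; nothing more can be done
None
```

The washer is in the pocket under both keepers and pressed at about 15 N until the seat stopped hard (4.6 mm of travel, no reading above about 15 N); the gripper is clear and the job was handed in at about 41 s.

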